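# Lock the soldering sled behind its drop catch

### The arm

A 6-joint arm with a two-finger parallel gripper is mounted at the origin on the work surface. World frame = base frame: x ahead of the robot, y to its left, z up, the work surface at z = 0. Lengths are in mm, angles in degrees, forces in N, time in s.
With the tool pointing down it reaches from about 275 to 725 mm from the base axis. Payload 15.9 kg.
Tool frame: the origin (TCP) lies on the centre line of the jaws, within the pads' length; the fingertips stand 14 mm ahead of it and the grasp point (between the pads) lies 5 mm behind it (ctrl.tip_extent is the distance from the TCP to the fingertips, in mm); z points along the fingers, x is the direction in which the jaws open and shut, and the axes are right-handed (so a half turn about z gives the same grasp; the last joint's range is limited). The gripper opens to 85 mm and grips with 20 to 120 N. Pads are 22 mm wide; open, the fingers measure 114 mm over their backs; the gripper's body (76 mm by 85 mm) begins 54 mm behind the grasp point. The pads swing forward as they close: fully open they stand 13 mm farther back than shut.
Start: joints at [-70.531, 12.198, -1.971, 75.831, 0, 90], TCP at [166.643, -471.398, 245.306] pointing down, gripper open.
Joint ranges: [-170.91, 170.91], [-42.67, 98.43], [-65.05, 77.54], [-120.47, 116.71], [-90, 82.35], [-180, 180]. Speed limits (degrees/s): [108.29, 108.29, 136.94, 147.25, 180, 180].

### API

Orientations are given as a 3x3 rotation matrix whose columns are the frame's x, y, z axes.
In Python, from station import ctrl gives the robot as it stands. The module is installed in compiled form; this text tells all that it offers.
- The arm moves only by the shell command python3 -m handwheel 'ROWS' [FORCE]. ROWS is JSON, a list of rows, each a list of 7 numbers: the shift along the tool's x, y, z in m, then the turn, a rotation vector about the tool's x, y, z in rad, then the opening, from 0 (shut) to 1 (fully open). In form: [[x, y, z, ax, ay, az, gripper], ...]. A call has 1 to 10 rows; each row is the pose to reach, as a shift and turn from the pose commanded when the call began, along the tool's axes at that moment; what a row does not reach only later rows make up. A row lasts 1/12 s, in which the tool goes at most 41.7 mm and 7.16 degrees, less where a joint would pass 70% of its speed; a pose out of reach is approached as far as the arm can. A call with a gripper value outside its range is refused whole. The fingers move at their own pace and stop on an object; FORCE is the grip in N (left out, the last holds). Time passes only in rows, so rows that repeat a pose let the fingers close. It gives the time, the measured TCP pose, the force and the opening at its end, in the units of the state.
- ctrl.observe(): the state, without advancing time (a new reading comes with each control period).
- ctrl.snapshot(name): name is "side" or "top" or "wrist"; returns a dict with "image" (384x512x3 uint8, blue, green, red), "depth" (384x512 float32, mm along the optical axis (not along the pixel's ray), 0 where there is no reading), "camera_matrix" (3x3 intrinsics, pixels), "D" ([k1, k2, p1, p2, k3] as OpenCV has them; the pictures are not rectified), "rvec" (rotation vector, rad) and "tvec" (3), from world to camera coordinates, as OpenCV has them; the wrist camera has in their place "hand_eye" (4x4, takes a point from camera to tool coordinates, whose origin is the TCP and whose axes are the tool frame's). Camera axes: x right, y down, z forward; pixel columns grow to the right and rows downward; lengths in mm; the calibration is good to about 2 mm. A picture is of the moment at which its call begins: read the wrist's pose just before it.
- ctrl.close_job(): hands the job in, once; it reports no verdict.
Trained networks look in the newest picture that a camera, given by its name, has taken for a name from the list of things; names that differ only in an ending like _2 or _b are one class to them, and where a whole thing is asked for, a point or a joint stands for the part that bears it (a point fixed in the world has none). Each returns a list of dicts, best first, with "confidence" (0 to 1); they miss things now and then, are a little off and sometimes report something else, mostly with a low value. They report only what shows in the picture. A call takes as long as a camera call. They do not tell look-alikes from the thing itself.
- ctrl.find_in(label, camera): "position" ([x, y, z] in mm, in world coordinates, good to about 4 mm: the middle of the surface that is visible of it).
- ctrl.trace(label, camera): "mask" (384x512 bool, what is visible of it).
- ctrl.landmark_of(label, camera): "position" ([x, y, z] in mm, in world coordinates, good to about 4 mm: a listed point, or the origin of a listed thing).
The state is a dict: "t": time; "joint_pos": joint angles; "joint_vel": joint speeds; "tau": joint torques, N m; "eef_pos": TCP position; "eef_rot": TCP orientation; "wrist_force": force on the tool from outside, world axes, zero at the start; "ft_torque": the same for the moment, N m; "opening": finger opening in mm.
Only numpy, scipy, OpenCV 4.12 (cv2) and the standard library are available. Lean on these libraries where they do the work, as an engineer would, in place of code of your own. Each camera call takes 0.05 s, during which the arm holds its last target. There are 200 camera calls.

### The job

Slide the soldering sled, white-block end first, flat along the bench into the blue-and-steel fixture so that its own front edge lifts the red drop catch, and ease it on against the spring stop until the catch falls fully down behind it. Then let go and leave it locked there. Be gentle: do not ram the fixture, touch neither fixture nor catch with the gripper, and leave the hammer, jar and punch where they are.

Things in the scene. Friction and masses are not known exactly. Their poses are not given: they have to be found in the camera images.
- sled_grip (a point): Middle of the sled's upright wooden grip, a 20 x 20 mm post with its sides along the sled's x and y, from 58 to 118 mm above the bench (this point at 88) on a thin brass stem. Loose sled: dark steel plate 110 (x) x 90 (y) x 15 mm, 0.3 to 0.65 kg, flat on the bench. +x: its front. On the centre line; front edge 67 mm ahead of this point, rear edge 43 mm behind.
- sled_nose (a point): Middle of the sled's front edge face, 7.5 mm above its underside; axes as the sled's. The front half carries a white ceramic block (40 x 55 mm, top 29 mm above the bench, a gold ring on it).
- sled_strip (a point): On top of the sled's plate, in the middle of the bare strip at its right (-y), 12 mm ahead of and 34 mm right of the grip, 15 mm above the bench. The strip is 30 mm wide over the whole length; the catch rides on it.
- dock: The fixture, fixed. Origin: on the bench, middle of its mouth; +x is the push-in direction, +z up. Two steel rails 16 mm high, x = 0 to 250 mm, 94 mm apart inside (y = -47 to 47), with flared guides from x = -37 mm, 125 mm apart at their tips. The bench is the channel's floor. Nothing of the fixture is higher than 60 mm. Rails slide past the sled with 2 mm play a side.
- catch_mid (a point): Dock point x = 67, y = -34, z = 3 mm, dock axes: MEAN place of the catch's roller. A blue frame carrying catch and stop is clamped up to 22 mm nearer or deeper than its mean, NOT MEASURED. The red catch hinges 40 mm nearer the mouth, 40 mm up, and slopes down inwards; the sled's front edge lifts it with 1 to 2 N. It drops once the sled's rear edge is 10 mm past its roller's place.
- stop_mid (a point): Dock point x = 178.5, y = 0, z = 8.5 mm, dock axes: MEAN place of the brass spring plunger's face (up to 22 mm off, with the catch). The sled's front edge meets it 8 mm before the catch drops; damped, it pushes 2 N at first, rising 0.4 N per mm, about 5 N at the drop (at creeping speed). A solid stop follows 3 mm after the drop. Let go, the sled may spring back up to 6 mm onto the catch.
- catch (a joint): Angle (rad) of the red drop catch: 0 = fully down (hanging free, or locked behind the sled), about 0.27 when its roller rides on the sled's plate.
- hammer_mid (a point): A bystander hammer, 220 mm long, lying on the bench; this point is about its middle, x along the handle.
- jar: A bystander jar, 48 mm across, 55 mm tall, standing on the bench; origin at its underside.
- punch: A bystander steel doming punch standing on its 38 mm foot, 97 mm tall; origin at its underside.
Not all that is in view belongs to the job. Several things look just like the part that bears sled_grip: the one meant starts farthest to the robot's right.

How it is judged (in metres and radians):
On the way, in this order (a step that is already met when the one before it is completed fails the run):
1. the sled, flat between the rails, has lifted the catch with its front edge (value of joint catch above 0.2 rad and x of sled_nose in the frame of dock above 0.04 m and z of sled_nose in the frame of dock below 0.012 m and angle between sled_grip's own z axis and vertical below 0.06 rad), for 0.2 s.
2. the catch has dropped fully behind the sled (value of joint catch below 0.07 rad and x of sled_nose in the frame of dock above 0.15 m), for 0.2 s.
At the end, for the whole second after the job is handed in: The sled stands flat on the bench between the rails (front within 8 mm of the centre line, tilt under 0.06 rad), front end in, its front edge more than 150 mm inside the mouth, at rest and released, with the catch fully down (under 0.07 rad) behind its rear edge (all of step 2 and y of sled_nose in the frame of dock between -0.008 and 0.008 m and z of sled_nose in the frame of dock below 0.012 m and angle between sled_grip's own z axis and vertical below 0.06 rad and linear speed of sled below 0.02 m/s); the robot touches nothing.
It fails at once if the sled is pressed against the fixture (rails, catch, plunger, stop) with more than 20 N (contact force between sled and dock above 20 N).
It fails at once if the gripper or arm touches the fixture or its catch with more than 2 N (contact force between any of the fingers, the arm and dock above 2 N).
It fails at once if the sled is tipped by more than 0.35 rad (angle between sled_grip's own z axis and vertical above 0.35 rad).
It fails at once if the hammer, jar or punch is moved by more than 20 mm (distance of any of hammer_mid, jar, punch from where it was at the start of the episode above 0.02 m).
It also fails if it takes over 67 s, if anything falls off the work surface, if the arm or the gripper's body presses on something with over 40 N, if the wrist force passes 120 N, or if a joint passes its speed limit or range.

## Working session

There is one attempt and no reset: what is moved stays moved. The work goes in short steps, Python scripts to look and compute and a shell command to move; the robot and the scene stay as the last step left them, time stands still between calls to the robot, and variables do not carry over. Pictures are saved under pics/ and viewed, about 8 in all and at most 12, crops included, and the job is handed in when it is done.

```bash
mkdir -p pics; cat > h.py <<'E'
from station import ctrl
import numpy as np, cv2
E
python3 - <<'E'
from h import *
s=ctrl.observe();print(s['t'],s['eef_pos'],s['eef_rot'],s['opening'])
ims=[]
for c in ('top','side'):
    p=ctrl.snapshot(c); ims.append(p['image'])
    for l in ('sled_grip','sled_nose','sled_strip','dock','catch_mid','stop_mid','hammer_mid','jar','punch'):
        print(c,l,[(round(d['confidence'],2),np.round(d['position'],0).tolist()) for d in ctrl.landmark_of(l,c)[:5]])
    cv2.imwrite(f'pics/{c}1.png',cv2.resize(p['image'],(800,600)))
E
```

```text
0.0 [ 166.53918938 -471.11336221  244.83425972] [[ 3.33264137e-01 -9.42833450e-01 -3.17316119e-04]
 [-9.42832896e-01 -3.33264285e-01  1.02303807e-03]
 [-1.07030464e-03 -4.17658226e-05 -9.99999426e-01]] 85.70163579283523
top sled_grip [(0.93, [316.0, 221.0, 89.0]), (0.83, [360.0, -103.0, 91.0]), (0.79, [702.0, -1.0, 90.0]), (0.59, [492.0, -253.0, 90.0])]
top sled_nose [(0.93, [305.0, -141.0, 4.0]), (0.69, [507.0, -185.0, 7.0]), (0.65, [266.0, 172.0, 8.0]), (0.63, [742.0, 56.0, 4.0])]
top sled_strip [(0.88, [275.0, 231.0, 15.0]), (0.82, [334.0, -81.0, 13.0]), (0.76, [736.0, -2.0, 17.0]), (0.59, [528.0, -244.0, 16.0])]
top dock [(0.67, [518.0, 73.0, -5.0]), (0.36, [506.0, -185.0, 6.0])]
top catch_mid [(0.55, [547.0, 147.0, 3.0])]
top stop_mid [(0.58, [503.0, 254.0, 9.0]), (0.26, [504.0, -183.0, 7.0])]
top hammer_mid [(0.73, [748.0, -219.0, 10.0])]
top jar [(0.56, [387.0, 99.0, -0.0])]
top punch [(0.55, [632.0, 183.0, 2.0]), (0.19, [506.0, 251.0, 8.0])]
side sled_grip [(0.92, [494.0, -252.0, 88.0]), (0.89, [308.0, 222.0, 88.0]), (0.82, [362.0, -109.0, 89.0]), (0.64, [699.0, 6.0, 87.0])]
side sled_nose [(0.9, [266.0, 164.0, 6.0]), (0.72, [734.0, 59.0, 4.0]), (0.63, [505.0, -184.0, 7.0])]
side sled_strip [(0.95, [278.0, 234.0, 13.0]), (0.9, [533.0, -242.0, 16.0]), (0.86, [331.0, -90.0, 11.0]), (0.74, [737.0, -6.0, 15.0])]
side dock []
side catch_mid [(0.91, [544.0, 140.0, 8.0])]
side stop_mid [(0.63, [501.0, 250.0, 9.0])]
side hammer_mid [(0.96, [739.0, -218.0, 13.0])]
side jar [(0.95, [388.0, 95.0, -1.0])]
side punch [(0.65, [631.0, 182.0, -0.0])]
```

View pics/top1.png

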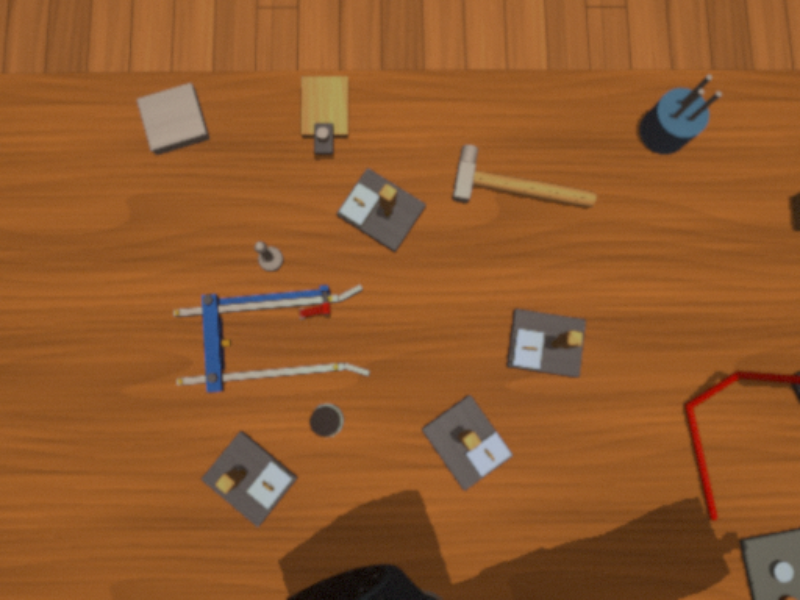

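View pics/side1.png

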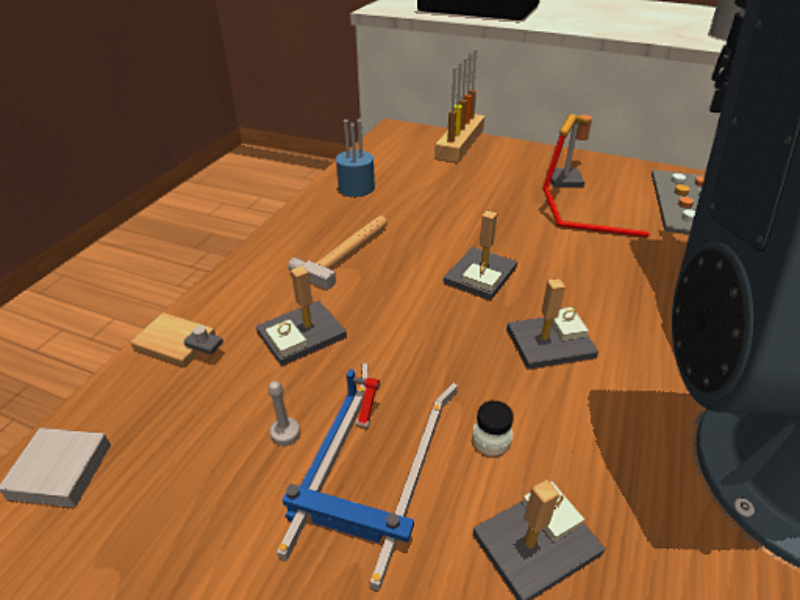

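The top view shows the target sled at (546,342), with its white block facing left towards the dock. The dock's mouth is at (345,330) and its catch is at (315,311). The side view agrees, and the corridor between them is clear. Next I'll move above the sled.

```bash
python3 -m handwheel '[[-0.01,-0.04,0,0,0,0.05,1],[-0.02,-0.08,0,0,0,0.1,1],[-0.03,-0.12,0,0,0,0.16,1],[-0.04,-0.16,0,0,0,0.21,1],[-0.05,-0.2,0,0,0,0.26,1],[-0.06,-0.24,0,0,0,0.32,1],[-0.07,-0.28,0,0,0,0.37,1],[-0.08,-0.32,0,0,0,0.42,1],[-0.09,-0.35,0,0,0,0.48,1],[-0.098,-0.381,0,0,0,0.53,1]]'
python3 - <<'E'
from h import *
s=ctrl.observe();print(s['joint_pos'],s['eef_pos'],s['eef_rot'][:,0] if hasattr(s['eef_rot'],'shape') else s['eef_rot'])
E
```

```text
t: 1.83
eef_pos: [494.6, -250.3, 245.3]
eef_rot: [[-0.191, -0.982, 0.0], [-0.982, 0.191, 0.0], [-0.0, -0.0, -1.0]]
wrist_force: [0.1, -0.9, 0.4]
opening: 85.9
[-2.68426297e+01  1.87360946e+01  6.69575147e+00  7.79587119e+01
  2.33076178e-03  1.64176511e+02] [ 494.5981615  -250.28782577  245.30526059] [-1.91136920e-01 -9.81563384e-01 -3.46410281e-05]
```

```bash
R='[[0,0,0,0,0,-0.12,1]]'; 
python3 -m handwheel '[[0,0,0,0,0,-0.12,1],[0,0,0,0,0,-0.24,1],[0,0,0,0,0,-0.36,1],[0,0,0,0,0,-0.48,1],[0,0,0,0,0,-0.6,1],[0,0,0,0,0,-0.72,1],[0,0,0,0,0,-0.84,1],[0,0,0,0,0,-0.96,1],[0,0,0,0,0,-1.05,1]]' >/dev/null
python3 -m handwheel '[[0,0,0,0,0,-0.12,1],[0,0,0,0,0,-0.24,1],[0,0,0,0,0,-0.36,1],[0,0,0,0,0,-0.48,1],[0,0,0,0,0,-0.6,1],[0,0,0,0,0,-0.72,1],[0,0,0,0,0,-0.84,1],[0,0,0,0,0,-0.96,1],[0,0,0,0,0,-1.05,1]]' >/dev/null
python3 -m handwheel '[[0,0,0,0,0,-0.12,1],[0,0,0,0,0,-0.24,1],[0,0,0,0,0,-0.36,1],[0,0,0,0,0,-0.48,1],[0,0,0,0,0,-0.6,1],[0,0,0,0,0,-0.72,1],[0,0,0,0,0,-0.84,1],[0,0,0,0,0,-0.96,1],[0,0,0,0,0,-1.04,1],[0,0,0,0,0,-1.04,1]]'
python3 - <<'E'
from h import *
s=ctrl.observe();print(s['joint_pos'])
p=ctrl.snapshot('wrist');print(np.round(p['hand_eye'],3))
for l in ('sled_grip','sled_nose','sled_strip'):
    print(l,[(round(d['confidence'],2),np.round(d['position'],1).tolist()) for d in ctrl.landmark_of(l,'wrist')[:3]])
cv2.imwrite('pics/w1.png',p['image'])
# plate outline via depth: world points at plate height / sled class
H=np.eye(4);H[:3,:3]=s['eef_rot'];H[:3,3]=s['eef_pos'];T=H@p['hand_eye']
for d in ctrl.trace('sled_grip','wrist')[:1]:
    v,u=np.nonzero(d['mask']&(p['depth']>0))
    q=cv2.undistortPoints(np.c_[u,v].astype(np.float64).reshape(-1,1,2),p['camera_matrix'],p['D']).reshape(-1,2)
    Z=p['depth'][v,u];P=(T[:3,:3]@(np.c_[q,np.ones(len(q))]*Z[:,None]).T).T+T[:3,3]
    print(d['confidence'],len(P),np.percentile(P[:,2],[1,25,50,75,99]))
    k=(P[:,2]>8)&(P[:,2]<22);print('plate',cv2.minAreaRect(P[k,:2].astype(np.float32)))
    k=(P[:,2]>108)&(P[:,2]<126);print('top',k.sum(),k.sum() and cv2.minAreaRect(P[k,:2].astype(np.float32)), P[k].mean(0))
E
```

```text
t: 4.17
eef_pos: [493.2, -252.0, 245.3]
eef_rot: [[0.187, 0.982, -0.0], [0.982, -0.187, 0.0], [0.0, -0.0, -1.0]]
wrist_force: [0.1, -1.5, -0.2]
opening: 85.2
[-2.70658798e+01  1.86843779e+01  6.61615076e+00  7.79384892e+01
 -7.67218548e-04 -1.63074359e+01]
[[ 1.00000e+00  1.00000e-03  0.00000e+00 -3.83000e-01]
 [-1.00000e-03  9.66000e-01  2.60000e-01 -6.54590e+01]
 [-0.00000e+00 -2.60000e-01  9.66000e-01 -1.29662e+02]
 [ 0.00000e+00  0.00000e+00  0.00000e+00  1.00000e+00]]
sled_grip [(0.61, [496.8, -253.2, 89.4]), (0.55, [742.0, -219.9, 8.0])]
sled_nose [(0.82, [505.4, -182.1, 6.4]), (0.67, [737.3, 57.5, 6.8])]
sled_strip [(0.87, [330.4, -82.8, 13.3]), (0.65, [531.2, -247.6, 14.8]), (0.58, [740.0, -4.2, 14.5])]
0.67 2940 [ 4.43926937 15.64830983 16.53031315 25.08867225 40.8818998 ]
plate ((701.0606079101562, 14.0859375), (110.50672912597656, 75.1532974243164), 56.286651611328125)
top 0 0 [nan nan nan]<stdin>:15: RuntimeWarning: Mean of empty slice.
  ret = um.true_divide(
```

View pics/w1.png

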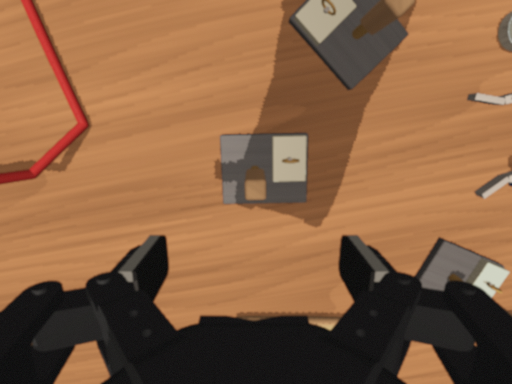

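The wrist picture shows the target sled at (264,168), nearly aligned with the jaw axis, and the dock's flare tips at the right edge (490,98) and (495,185). I'll get the plate outline from depth.

```bash
cat >> h.py <<'E'
def cloud(cam='wrist'):
    s=ctrl.observe();p=ctrl.snapshot(cam)
    v,u=np.mgrid[0:384,0:512]
    q=cv2.undistortPoints(np.c_[u.ravel(),v.ravel()].astype(np.float64).reshape(-1,1,2),p['camera_matrix'],p['D']).reshape(-1,2)
    C=np.c_[q,np.ones(len(q))]*p['depth'].reshape(-1,1)
    if cam=='wrist':
        H=np.eye(4);H[:3,:3]=s['eef_rot'];H[:3,3]=s['eef_pos'];T=H@p['hand_eye'];P=C@T[:3,:3].T+T[:3,3]
    else:
        R=cv2.Rodrigues(np.float64(p['rvec']))[0];P=(C-np.ravel(p['tvec']))@R
    P[p['depth'].ravel()==0]=np.nan
    return P.reshape(384,512,3),p
E
python3 - <<'E'
from h import *
for c in ('wrist','top'):
    P,p=cloud(c);Q=P.reshape(-1,3)
    n=np.hypot(Q[:,0]-496,Q[:,1]+240)<85
    for lo,hi in((11,36),(11,20),(105,125)):
        k=n&(Q[:,2]>lo)&(Q[:,2]<hi)
        if k.sum()>5: print(c,lo,k.sum(),Q[k].mean(0).round(1),cv2.minAreaRect(Q[k,:2].astype(np.float32)))
P,p=cloud('top')
Q=P.reshape(-1,3);I=p['image'].reshape(-1,3).astype(int)
n=(Q[:,0]>430)&(Q[:,0]<610)&(Q[:,1]>20)&(Q[:,1]<360)
st=n&(Q[:,2]>10)&(Q[:,2]<24)&(I.min(1)>100)
for side in(0,1):
    for y0,y1 in((20,75),(80,330)):
        k=st&((Q[:,0]>520)==side)&(Q[:,1]>y0)&(Q[:,1]<y1)
        if k.sum()>5: print('rail',side,y0,k.sum(),cv2.fitLine(Q[k,:2].astype(np.float32),cv2.DIST_HUBER,0,.01,.01).ravel(),Q[k,1].min(),Q[k,1].max(),Q[k].mean(0))
E
```

```text
wrist 11 5316 [ 492.6 -237.3   20. ] ((497.1019592285156, -238.66873168945312), (110.32696533203125, 90.40608215332031), 80.27594757080078)
wrist 11 3836 [ 495.  -248.9   16.1] ((497.1019592285156, -238.66873168945312), (110.32696533203125, 90.40608215332031), 80.27594757080078)
wrist 105 482 [ 493.3 -250.4  117.9] ((495.0462646484375, -250.57752990722656), (19.75476837158203, 20.46591567993164), 79.83403015136719)
top 11 1411 [ 493.2 -230.2   18.5] ((497.24224853515625, -239.161376953125), (111.11556243896484, 90.05490112304688), 80.46086883544922)
top 11 992 [ 495.7 -239.8   14.4] ((497.24224853515625, -239.161376953125), (111.11556243896484, 90.05490112304688), 80.46086883544922)
top 105 94 [ 494.3 -249.5  115.9] ((495.0556945800781, -249.9679412841797), (20.07113265991211, 19.285802841186523), 85.53316497802734)
rail 0 20 64 [2.5600851e-01 9.6667451e-01 4.6141873e+02 5.3757420e+01] 31.84842740051648 73.98005669879383 [461.49334818  54.29238008  15.08982503]
rail 0 80 360 [ 8.1021644e-02 -9.9671233e-01  4.5612677e+02  1.9066199e+02] 85.42181781794726 318.6892409198858 [456.14236408 189.84129841  15.34429946]
rail 1 20 50 [ 4.898005e-01 -8.718345e-01  5.779323e+02  5.902753e+01] 42.71729000283986 73.7234716727369 [577.84436803  58.93158324  15.110135  ]
rail 1 80 385 [ 8.5429914e-02 -9.9634421e-01  5.6053912e+02  1.9679680e+02] 80.73949426080141 327.1035803065386 [561.02777055 194.29982053  15.04142993]
```

```bash

python3 -m handwheel '[[0.037,-0.007,0,0,0,0,1],[0.073,-0.014,0,0,0,0,1],[0.11,-0.02,0,0,0,0,1],[0.146,-0.027,0,0,0,0,1],[0.183,-0.034,0,0,0,0,1],[0.22,-0.041,0,0,0,0,1],[0.256,-0.048,0,0,0,0,1],[0.293,-0.054,0,0,0,0,1],[0.33,-0.061,0,0,0,0,1],[0.366,-0.068,0,0,0,0,1]]'
python3 -m handwheel '[[0,0,0,0,0,0,1],[0,0,0,0,0,0,1],[0,0,0,0,0,0,1]]'
python3 - <<'E'
from h import *
P,p=cloud('wrist');cv2.imwrite('pics/w2.png',p['image'])
Q=P.reshape(-1,3);I=p['image'].reshape(-1,3).astype(int)
n=(Q[:,0]>430)&(Q[:,0]<610)&(Q[:,1]>20)&(Q[:,1]<360)
st=n&(Q[:,2]>10)&(Q[:,2]<24)&(I.min(1)>90)
for side in(0,1):
    for y0,y1 in((20,70),(85,330)):
        k=st&((Q[:,0]>520)==side)&(Q[:,1]>y0)&(Q[:,1]<y1)
        if k.sum()>5: print('rail',side,y0,k.sum(),cv2.fitLine(Q[k,:2].astype(np.float32),cv2.DIST_HUBER,0,.01,.01).ravel(),Q[k,1].min(),Q[k,1].max(),Q[k].mean(0), cv2.minAreaRect(Q[k,:2].astype(np.float32)))
red=n&(I[:,2]>110)&(I[:,1]<50)&(I[:,0]<60)
print('red',red.sum(),Q[red].min(0),Q[red].max(0))
u=np.array([-.0832,.9965]);
o=np.array([518.3,74.]);print('red x in dock',np.percentile((Q[red][:,:2]-o)@u,[0,2,50,98,100]))
blue=n&(I[:,0]>90)&(I[:,2]<60)&(Q[:,2]>20);print('blue',Q[blue].min(0),Q[blue].max(0))
for l in ('dock','catch_mid','stop_mid'):
    print(l,[(round(d['confidence'],2),np.round(d['position'],1).tolist()) for d in ctrl.landmark_of(l,'wrist')[:2]])
E
```

```text
t: 5.4
eef_pos: [495.9, 122.2, 245.5]
eef_rot: [[0.191, 0.982, 0.0], [0.982, -0.191, 0.0], [0.0, 0.0, -1.0]]
wrist_force: [0.7, -0.3, 1.0]
opening: 84.9
t: 5.65
eef_pos: [496.1, 120.2, 245.2]
eef_rot: [[0.19, 0.982, -0.0], [0.982, -0.19, -0.0], [-0.0, -0.0, -1.0]]
wrist_force: [-0.8, 0.7, -0.7]
opening: 85.4
rail 0 20 221 [3.2952392e-01 9.4414723e-01 4.6014868e+02 5.1576576e+01] 32.5584179149471 69.86906698909849 [460.30000087  51.57129856  16.54937868] ((460.764892578125, 51.649513244628906), (39.60546112060547, 8.239482879638672), 71.41568756103516)
rail 0 85 1484 [ 8.2400799e-02 -9.9659926e-01  4.5513876e+02  1.9575095e+02] 85.12266208408161 319.4832436733074 [456.02706139 196.9285581   16.91500184] ((479.1112060546875, 204.35585021972656), (59.57036590576172, 235.52992248535156), 4.929866790771484)
rail 1 20 143 [ 4.9043915e-01 -8.7147546e-01  5.7834784e+02  5.6688072e+01] 42.336118115061296 69.94597395125305 [578.66286053  56.70993805  16.60891374] ((579.38818359375, 57.1024055480957), (8.125492095947266, 32.19521713256836), 27.413766860961914)
rail 1 85 1482 [ 9.0743907e-02 -9.9587429e-01  5.5933215e+02  2.0633057e+02] 85.10681521054335 327.7387049367255 [560.89049598 204.06210677  16.63916377] ((555.0914916992188, 206.0853271484375), (42.60396957397461, 243.2398223876953), 4.118819713592529)
red 218 [541.1221402   89.25855879  12.46506904] [552.95560498 135.09005695  47.51306794]
red x in dock [13.16990022 23.35041498 40.63585447 57.40927522 58.42659702]
blue [432.85487576  93.91904784  29.66807815] [576.38758363 273.19144876  52.54814583]
dock []
catch_mid [(0.76, [547.7, 149.9, 2.1]), (0.6, [505.4, 251.9, 10.4])]
stop_mid [(0.6, [506.0, 249.9, 10.6])]
```

View pics/w2.png

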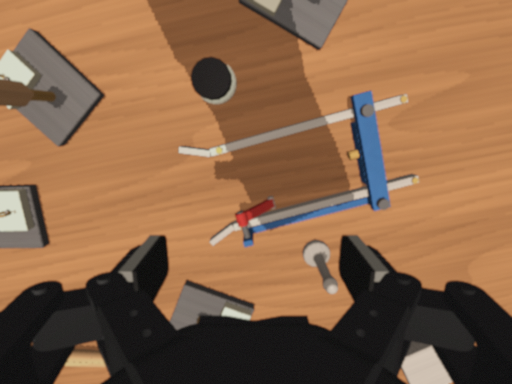

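The view shows the dock's mouth at left, the catch's red arm at (260,210), the blue crossbar at (370,150) and the brass plunger at (353,155). Everything matches the top camera. I'll go back to grasp.

```bash
python3 -m handwheel '[[-0.037,0.007,0,0,0,0,1],[-0.073,0.014,0,0,0,0,1],[-0.11,0.021,0,0,0,0,1],[-0.146,0.028,0,0,0,0,1],[-0.182,0.035,0,0,0,0,1],[-0.22,0.042,0,0,0,0,1],[-0.256,0.049,0,0,0,0,1],[-0.292,0.056,0,0,0,0,1],[-0.33,0.063,0,0,0,-0.01,1],[-0.364,0.0695,0,0,0,-0.023,1]]' >/dev/null
python3 -m handwheel '[[0,0,0,0,0,0,1],[0,0,0,0,0,0,1],[0,0,0,0,0,0,1]]'
python3 - <<'E'
from h import *
P,p=cloud('wrist');Q=P.reshape(-1,3);s=ctrl.observe()
n=np.hypot(Q[:,0]-496,Q[:,1]+240)<85
for lo,hi in((11,22),(105,125)):
    k=n&(Q[:,2]>lo)&(Q[:,2]<hi);print(lo,k.sum(),cv2.minAreaRect(Q[k,:2].astype(np.float32)))
d=np.array([495.1,-250.6,86])-s['eef_pos'];print(s['eef_pos'],s['eef_rot'].T@d, np.degrees(np.arctan2(s['eef_rot'][1,0],s['eef_rot'][0,0])))
E
```

```text
t: 6.93
eef_pos: [494.6, -250.6, 245.2]
eef_rot: [[0.17, 0.986, -0.0], [0.986, -0.17, 0.0], [0.0, -0.0, -1.0]]
wrist_force: [0.0, 0.3, -0.7]
opening: 85.2
11 3885 ((496.848876953125, -238.7248077392578), (110.21179962158203, 89.42280578613281), 80.33816528320312)
105 489 ((494.4212951660156, -250.60482788085938), (19.853715896606445, 19.2438907623291), 80.22005462646484)
[ 494.86467043 -249.96611908  245.3767354 ] [ -0.62220852   0.34068608 159.376591  ] 80.30817248933083
```

```bash
python3 -m handwheel '[[0,0,0.03,0,0,0,1],[0,0,0.06,0,0,0,1],[0,0,0.09,0,0,0,1],[0,0,0.115,0,0,0,1],[0,0,0.135,0,0,0,1],[0,0,0.15,0,0,0,1],[0,0,0.159,0,0,0,1],[0,0,0.159,0,0,0,1]]' 
python3 -m handwheel '[[0,0,0,0,0,0,0.5],[0,0,0,0,0,0,0.4],[0,0,0,0,0,0,0.3],[0,0,0,0,0,0,0.2],[0,0,0,0,0,0,0.1],[0,0,0,0,0,0,0.0],[0,0,0,0,0,0,0],[0,0,0,0,0,0,0],[0,0,0,0,0,0,0],[0,0,0,0,0,0,0]]' 90
```

```text
t: 7.65
eef_pos: [494.3, -249.0, 84.9]
eef_rot: [[0.167, 0.986, -0.002], [0.986, -0.167, 0.001], [0.001, -0.002, -1.0]]
wrist_force: [-0.4, -0.0, -0.4]
opening: 85.1
t: 8.48
eef_pos: [495.3, -250.6, 86.9]
eef_rot: [[0.168, 0.986, 0.001], [0.986, -0.168, -0.0], [-0.0, 0.001, -1.0]]
wrist_force: [-2.1, 0.5, 6.2]
opening: 18.9
```

```bash
python3 -m handwheel '[[0.015,0,0,0,0,0,0],[0.035,0,0,0,0,0,0],[0.06,0,0,0,0,-0.03,0],[0.085,-0.001,0,0,0,-0.06,0],[0.11,-0.001,0,0,0,-0.1,0],[0.135,-0.002,0,0,0,-0.14,0],[0.16,-0.002,0,0,0,-0.18,0],[0.182,-0.003,0,0,0,-0.22,0],[0.202,-0.003,0,0,0,-0.253,0],[0.2157,-0.0035,0,0,0,-0.253,0]]' 
python3 -m handwheel '[[0,0,0,0,0,0,0],[0,0,0,0,0,0,0],[0,0,0,0,0,0,0]]'
python3 - <<'E'
from h import *
s=ctrl.observe();print(s['eef_pos'],np.degrees(np.arctan2(s['eef_rot'][1,0],s['eef_rot'][0,0])),s['wrist_force'],s['joint_pos'])
P,p=cloud('top');Q=P.reshape(-1,3);I=p['image'].reshape(-1,3).astype(int)
cv2.imwrite('pics/t2.png',cv2.resize(p['image'][140:300,90:350],None,fx=3,fy=3))
e=s['eef_pos']
W,p=cloud('wrist');cv2.imwrite('pics/w3.png',p['image']);V=W.reshape(-1,3);J=p['image'].reshape(-1,3).astype(int)
for nm,Q,I in(('top',Q,I),('wrist',V,J)):
    n=(np.abs(Q[:,0]-e[0])<80)&(np.abs(Q[:,1]-e[1]-12)<64)
    k=n&(Q[:,2]>10)&(Q[:,2]<22);print(nm,k.sum(),cv2.minAreaRect(Q[k,:2].astype(np.float32)))
    st=(Q[:,2]>12)&(Q[:,2]<21)&(I.min(1)>80)
    for x0,sl in((516+8-52.4,0),(516+8+52.4,1)):
        r=Q[:,0]-(x0-.085*(Q[:,1]-0)); k=st&(np.abs(r)<9)&(Q[:,1]>82)&(Q[:,1]<330)
        if k.sum()>20:
            L=cv2.fitLine(Q[k,:2].astype(np.float32),cv2.DIST_HUBER,0,.01,.01).ravel();sp=L[0]/L[1]
            print(nm,sl,k.sum(),'slope',sp,'x at y=74.2:',L[2]+sp*(74.2-L[3]),'x at 200',L[2]+sp*(200-L[3]))
E
```

```text
t: 9.32
eef_pos: [528.5, -36.0, 87.0]
eef_rot: [[-0.087, 0.996, 0.001], [0.996, 0.087, -0.001], [-0.001, 0.001, -1.0]]
wrist_force: [-0.6, -6.5, 7.3]
opening: 19.1
t: 9.57
eef_pos: [528.5, -36.9, 86.9]
eef_rot: [[-0.085, 0.996, 0.002], [0.996, 0.085, 0.001], [0.001, 0.002, -1.0]]
wrist_force: [1.5, 4.0, 2.6]
opening: 18.7
[528.53207144 -36.85111105  86.90182363] 94.85737979100672 [1.4554027  3.99705783 2.56137936] [-4.01740116e+00  2.03539880e+01 -1.46189473e+01  5.49385360e+01
  5.09314713e-02 -8.87471110e+00]
top 0 ((0.0, 0.0), (0.0, 0.0), 0.0)
top 0 380 slope -0.08222314 x at y=74.2: 465.4068 x at 200 455.0631
top 1 403 slope -0.08659052 x at y=74.2: 570.66583 x at 200 559.77277
wrist 8721 ((510.90582275390625, -20.856952667236328), (116.67007446289062, 123.2463150024414), 1.7841695547103882)
wrist 0 1144 slope -0.081784144 x at y=74.2: 464.81165 x at 200 454.5232
wrist 1 1469 slope -0.053655483 x at y=74.2: 567.5806 x at 200 560.83075
```

View pics/w3.png

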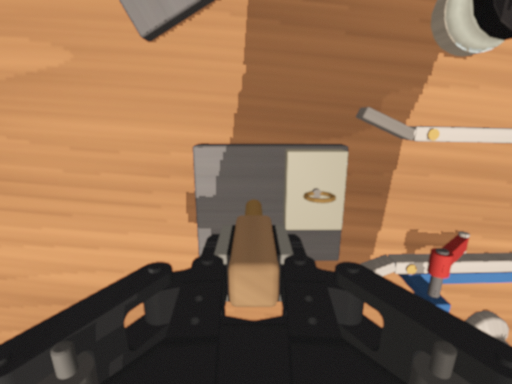

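The picture shows the sled at (270,200) gripped square, with its yaw matching the rails. The flare tips are at (365,112) and (380,270). I'll check the lateral offset relative to rail 0 in this same view.

```bash
python3 - <<'E'
from h import *
W,p=cloud('wrist');I=p['image'].astype(int)
n=np.array([-.9965,-.0841])
lat=lambda Q:(Q[...,:2]-[518.04,74.2])@n
# column-wise plate far edge (rows ~145)
E=[];B=[]
for c in range(205,340,3):
    z=W[120:175,c,2];r=np.nonzero((z>9))[0]
    if len(r): E.append(W[120+r[0]+1,c]*[1,1,1])
E=np.array(E);print('plate edge lat',np.median(lat(E)),E[:,2].mean(),'slope deg',np.degrees(np.polyfit((E[:,:2]@[-.0841,.9965]),lat(E),1)[0]))
for c in range(430,512,3):
    z=W[115:150,c,2];r=np.nonzero(z>9)[0]
    if len(r): B.append([lat(W[115+r[0],c]),lat(W[115+r[-1],c])])
B=np.array(B);print('rail0 outer,inner lat',np.median(B,0))
B=[]
for c in range(450,512,2):
    m=(W[255:280,c,2]>12)&(W[255:280,c,2]<20)&(I[255:280,c].min(1)>110);r=np.nonzero(m)[0]
    if len(r): B.append([lat(W[255+r[0],c]),lat(W[255+r[-1],c])])
print('rail1 inner,outer',np.median(np.array(B),0))
B=[]
for r0 in range(150,225,3):
    z=W[r0,300:380,2];k=np.nonzero(z>9)[0];B.append(W[r0,300+k[-1]-1])
B=np.array(B);print('nose x dock',np.median((B[:,:2]-[518.04,74.2])@[-.0841,.9965]))
E
```

```text
plate edge lat 43.77424612307459 15.516875111696441 slope deg 0.24909184592432235
rail0 outer,inner lat [57.64652847 48.2128245 ]
rail1 inner,outer [-46.48339032 -57.86036014]
nose x dock -51.48051110781743
```

```bash
python3 - <<'E'
from h import *
W,p=cloud('wrist')
u=np.array([-.0841,.9965]);
Q=W[150:225,200:275].reshape(-1,3);Q=Q[(Q[:,2]>5)&(Q[:,2]<25)]
A=np.c_[(Q[:,:2]-Q[:,:2].mean(0))@u,(Q[:,:2]-Q[:,:2].mean(0))@[-u[1],u[0]],np.ones(len(Q))]
print('plate plane slopes',np.linalg.lstsq(A,Q[:,2],rcond=None)[0])
Q=W[160:220,292:335].reshape(-1,3);A=np.c_[(Q[:,:2]-Q[:,:2].mean(0))@u,np.ones(len(Q))];print('block slope',np.linalg.lstsq(A,Q[:,2],rcond=None)[0])
X=lambda q:(q[...,:2]-[518.04,74.2])@u
for r in (160,190,215,240,250): print(r,[(c,round(float(X(W[r,c])),1),round(float(W[r,c,2]),1)) for c in (192,194,196,198,336,340,342,344,346,348,350,352)])
# bench
print(W[60:120:20,60:110:20,2])
E
```

```text
plate plane slopes [ 3.81571661e-03 -2.39607220e-03  1.61694948e+01]
 ** On entry to DLASCL parameter number  4 had an illegal value
 ** On entry to DLASCL parameter number  4 had an illegal value
 ** On entry to DLASCL parameter number  4 had an illegal value
 ** On entry to DLASCL parameter number  4 had an illegal value
 ** On entry to DLASCL parameter number  5 had an illegal value
 ** On entry to DLASCL parameter number  4 had an illegal valueTraceback (most recent call last):
  File "<stdin>", line 7, in <module>
    x, resids, rank, s = _umath_linalg.lstsq(a, b, rcond,
                         ~~~~~~~~~~~~~~~~~~~^^^^^^^^^^^^^
                                             signature=signature)
                                             ^^^^^^^^^^^^^^^^^^^^
    raise LinAlgError("SVD did not converge in Linear Least Squares")
numpy.linalg.LinAlgError: SVD did not converge in Linear Least Squares
```

```bash
python3 -m handwheel '[[0.004,-0.0006,0,0,0,0,0],[0.01,-0.0012,0,0,0,0,0],[0.016,-0.0012,0,0,0,0,0],[0.022,-0.0012,0,0,0,0,0],[0.028,-0.0012,0,0,0,0,0],[0.034,-0.0012,0,0,0,0,0],[0.04,-0.0012,0,0,0,0,0],[0.046,-0.0012,0,0,0,0,0],[0.05,-0.0012,0,0,0,0,0],[0.05,-0.0012,0,0,0,0,0]]' 
python3 -m handwheel '[[0.004,0,0,0,0,0,0],[0.008,0,0,0,0,0,0],[0.012,0,0,0,0,0,0],[0.015,0,0,0,0,0,0],[0.015,0,0,0,0,0,0],[0.015,0,0,0,0,0,0]]' 
python3 - <<'E'
from h import *
f=[];s=ctrl.observe()
W,p=cloud('wrist');cv2.imwrite('pics/w4.png',p['image'])
s=ctrl.observe();print(s['eef_pos'],s['wrist_force'],s['ft_torque'])
E
```

```text
t: 10.6
eef_pos: [523.0, 12.2, 86.9]
eef_rot: [[-0.084, 0.996, 0.001], [0.996, 0.084, -0.001], [-0.001, 0.001, -1.0]]
wrist_force: [2.4, -1.0, 5.5]
opening: 18.7
t: 11.1
eef_pos: [521.8, 26.8, 86.9]
eef_rot: [[-0.083, 0.997, 0.001], [0.997, 0.083, -0.0], [-0.001, 0.001, -1.0]]
wrist_force: [1.5, -2.6, 6.1]
opening: 18.9
[521.81196206  26.82368895  86.90489915] [ 0.54105521 -2.54690308  6.18457725] [-0.10172744 -0.12315925  0.03915897]
```

View pics/w4.png

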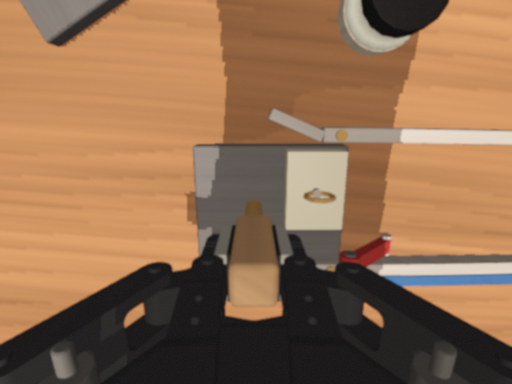

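The sled's nose is inside the rails with only small forces. The catch, at (365,250), is just ahead. I'll go on slowly.

```bash
python3 -m handwheel '[[0.002,0,0,0,0,0,0],[0.005,0,0,0,0,0,0],[0.008,0,0,0,0,0,0],[0.011,0,0,0,0,0,0],[0.014,0,0,0,0,0,0],[0.017,0,0,0,0,0,0],[0.02,0,0,0,0,0,0],[0.022,0,0,0,0,0,0],[0.024,0,0,0,0,0,0],[0.024,0,0,0,0,0,0]]' | grep -E 't:|pos|force'
python3 -m handwheel '[[0.002,0,0,0,0,0,0],[0.005,0,0,0,0,0,0],[0.008,0,0,0,0,0,0],[0.011,0,0,0,0,0,0],[0.014,0,0,0,0,0,0],[0.017,0,0,0,0,0,0],[0.02,0,0,0,0,0,0],[0.023,0,0,0,0,0,0],[0.025,0,0,0,0,0,0],[0.025,0,0,0,0,0,0]]' | grep -E 't:|pos|force'
python3 - <<'E'
from h import *
s=ctrl.observe();e=s['eef_pos'];u=np.array([-.0841,.9965])
print('nose x',(e[:2]-[518.04,74.2])@u+67,'lat',(e[:2]-[518.04,74.2])@[-u[1],u[0]],s['wrist_force'])
W,p=cloud('wrist');cv2.imwrite('pics/w5.png',p['image'])
q=ctrl.snapshot('side');cv2.imwrite('pics/s5.png',cv2.resize(q['image'][190:384,150:410],None,fx=2.6,fy=2.6,interpolation=cv2.INTER_CUBIC))
E
```

```text
t: 11.98
eef_pos: [519.9, 50.5, 87.0]
eef_rot: [[-0.083, 0.997, 0.002], [0.997, 0.083, -0.001], [-0.002, 0.002, -1.0]]
wrist_force: [0.8, -5.1, 7.9]
t: 12.82
eef_pos: [517.8, 75.4, 87.0]
eef_rot: [[-0.083, 0.997, 0.002], [0.997, 0.083, -0.001], [-0.001, 0.002, -1.0]]
wrist_force: [1.5, -5.7, 6.9]
nose x 68.221340661132 lat 0.15592999517898112 [ 1.49066162 -5.65207228  6.94975019]
```

View pics/s5.png

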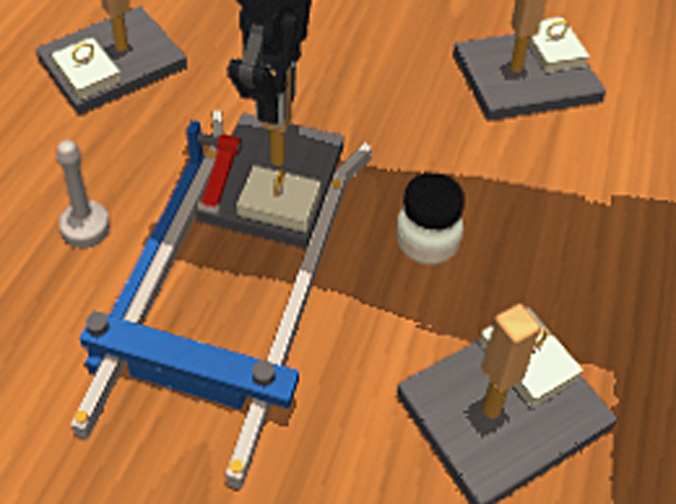

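The side crop shows the sled between the rails with the red catch at (220,170) riding on the strip. I'll go on to about 150 mm.

```bash
python3 -m handwheel '[[0.003,0,0,0,0,0,0],[0.007,0,0,0,0,0,0],[0.011,0,0,0,0,0,0],[0.015,0,0,0,0,0,0],[0.019,0,0,0,0,0,0],[0.023,0,0,0,0,0,0],[0.027,0,0,0,0,0,0],[0.031,0,0,0,0,0,0],[0.035,0,0,0,0,0,0],[0.039,0,0,0,0,0,0]]' | grep -E 't:|pos|force'
python3 -m handwheel '[[0.004,0,0,0,0,0,0],[0.008,0,0,0,0,0,0],[0.012,0,0,0,0,0,0],[0.016,0,0,0,0,0,0],[0.02,0,0,0,0,0,0],[0.024,0,0,0,0,0,0],[0.028,0,0,0,0,0,0],[0.032,0,0,0,0,0,0],[0.036,0,0,0,0,0,0],[0.039,0,0,0,0,0,0]]' | grep -E 't:|pos|force'
python3 -m handwheel '[[0,0,0,0,0,0,0],[0,0,0,0,0,0,0]]' | grep -E 't:|pos|force'
python3 - <<'E'
from h import *
s=ctrl.observe();e=s['eef_pos'];u=np.array([-.0841,.9965])
print('nose x',(e[:2]-[518.04,74.2])@u+67,'lat',(e[:2]-[518.04,74.2])@[-u[1],u[0]],s['wrist_force'],s['ft_torque'])
q=ctrl.snapshot('wrist');cv2.imwrite('pics/w6.png',q['image'])
E
```

```text
t: 13.75
eef_pos: [514.5, 114.0, 87.0]
eef_rot: [[-0.083, 0.997, 0.002], [0.997, 0.083, -0.002], [-0.002, 0.001, -1.0]]
wrist_force: [1.0, -8.4, 9.7]
t: 14.58
eef_pos: [511.3, 153.0, 87.0]
eef_rot: [[-0.083, 0.997, 0.002], [0.997, 0.083, -0.001], [-0.002, 0.002, -1.0]]
wrist_force: [1.1, -7.9, 8.9]
t: 14.75
eef_pos: [511.2, 153.3, 86.9]
eef_rot: [[-0.083, 0.997, 0.001], [0.997, 0.083, -0.001], [-0.001, 0.001, -1.0]]
wrist_force: [0.7, -4.2, 7.4]
nose x 146.43280529067098 lat 0.12452541486298935 [ 0.65202876 -4.23112998  7.3750308 ] [-0.37507878 -0.10865748 -0.04006483]
```

View pics/w6.png

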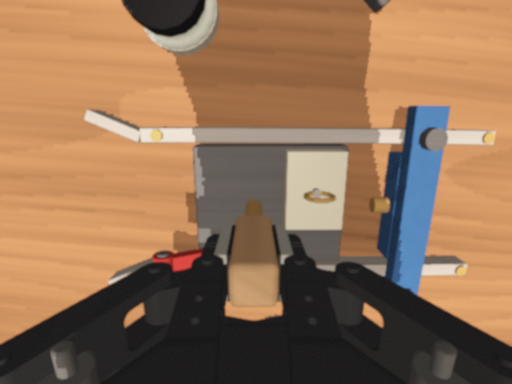

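The plunger tip is at (372,205), about 21 mm ahead of the nose, so I expect contact at about 167 and the drop at about 176. I'll creep from here.

```bash
python3 -m handwheel '[[0.002,0,0,0,0,0,0],[0.004,0,0,0,0,0,0],[0.006,0,0,0,0,0,0],[0.008,0,0,0,0,0,0],[0.01,0,0,0,0,0,0],[0.012,0,0,0,0,0,0],[0.014,0,0,0,0,0,0],[0.016,0,0,0,0,0,0],[0.017,0,0,0,0,0,0],[0.018,0,0,0,0,0,0]]' | grep -E 't:|pos|force'
for i in 1 2; do python3 -m handwheel '[[0.0005,0,0,0,0,0,0],[0.001,0,0,0,0,0,0],[0.0015,0,0,0,0,0,0],[0.002,0,0,0,0,0,0],[0.0025,0,0,0,0,0,0],[0.003,0,0,0,0,0,0],[0.003,0,0,0,0,0,0]]' | grep -E 't:|pos|force'; done
cat > chk.py <<'E'
from h import *
s=ctrl.observe();e=s['eef_pos'];u=np.array([-.0841,.9965])
print('nose x',(e[:2]-[518.04,74.2])@u+67,s['wrist_force'])
W,q=cloud('side');I=q['image'].astype(int)
m=(I[...,2]>100)&(I[...,1]<60)&(I[...,0]<70);Q=W[m];Q=Q[np.hypot(Q[:,0]-545,Q[:,1]-115)<40]
x=(Q[:,:2]-[518.04,74.2])@u
print('red n',len(Q),'tip z (x>45)',np.percentile(Q[x>45,2],[5,50]) if (x>45).any() else None,'xmax',x.max(),'slope',np.polyfit(x,Q[:,2],1)[0])
cv2.imwrite('pics/chk.png',cv2.resize(q['image'][215:345,160:330],None,fx=4,fy=4,interpolation=cv2.INTER_CUBIC))
E
python3 chk.py
```

```text
t: 15.63
eef_pos: [509.8, 170.8, 87.0]
eef_rot: [[-0.083, 0.997, 0.002], [0.997, 0.083, -0.001], [-0.002, 0.001, -1.0]]
wrist_force: [1.2, -7.5, 9.5]
t: 16.22
eef_pos: [509.5, 173.7, 87.0]
eef_rot: [[-0.083, 0.997, 0.002], [0.997, 0.083, -0.001], [-0.002, 0.001, -1.0]]
wrist_force: [1.1, -7.4, 10.2]
t: 16.8
eef_pos: [509.3, 176.6, 87.0]
eef_rot: [[-0.083, 0.997, 0.002], [0.997, 0.083, -0.002], [-0.002, 0.002, -1.0]]
wrist_force: [-0.4, -7.9, 10.5]
nose x 169.75828030139587 [-0.36236794 -7.94563401 10.52707763]Traceback (most recent call last):
  File "chk.py", line 7, in <module>
    print('red n',len(Q),'tip z (x>45)',np.percentile(Q[x>45,2],[5,50]) if (x>45).any() else None,'xmax',x.max(),'slope',np.polyfit(x,Q[:,2],1)[0])
                                                                                                         ~~~~~^^
    return umr_maximum(a, axis, None, out, keepdims, initial, where)
ValueError: zero-size array to reduction operation maximum which has no identity
```

```bash
cat > chk.py <<'E'
from h import *
s=ctrl.observe();e=s['eef_pos'];u=np.array([-.0841,.9965])
print('nose x',(e[:2]-[518.04,74.2])@u+67,s['wrist_force'])
for c in('wrist','top','side'):
    W,q=cloud(c);I=q['image'].astype(int)
    m=(I[...,2]>90)&(I[...,1]<70)&(I[...,0]<70)&(I[...,2]>2.2*I[...,1]);Q=W[m];Q=Q[np.hypot(Q[:,0]-545,Q[:,1]-115)<45]
    x=(Q[:,:2]-[518.04,74.2])@u
    if len(Q)>8: print(c,'red n',len(Q),'x',x.min().round(),x.max().round(),[ (a,np.median(Q[abs(x-a)<4,2]).round(1)) for a in range(20,60,6)])
E
python3 chk.py
python3 -m handwheel '[[0.0003,0,0,0,0,0,0],[0.0006,0,0,0,0,0,0],[0.001,0,0,0,0,0,0],[0.0013,0,0,0,0,0,0],[0.0016,0,0,0,0,0,0],[0.002,0,0,0,0,0,0],[0.0023,0,0,0,0,0,0],[0.0026,0,0,0,0,0,0],[0.003,0,0,0,0,0,0],[0.003,0,0,0,0,0,0]]' | grep -E 't:|pos|force'
python3 chk.py
```

```text
nose x 169.74867053132982 [ 1.08845922 -8.91905875 10.93264038]
wrist red n 495 x 12.0 65.0 [(20, np.float64(45.7)), (26, np.float64(42.7)), (32, np.float64(37.5)), (38, np.float64(34.8)), (44, np.float64(32.1)), (50, np.float64(29.3)), (56, np.float64(26.5))]
top red n 131 x 11.0 64.0 [(20, np.float64(45.5)), (26, np.float64(40.4)), (32, np.float64(36.4)), (38, np.float64(34.7)), (44, np.float64(32.9)), (50, np.float64(29.5)), (56, np.float64(27.4))]
t: 17.83
eef_pos: [509.1, 179.1, 87.1]
eef_rot: [[-0.082, 0.997, 0.002], [0.997, 0.082, -0.003], [-0.003, 0.002, -1.0]]
wrist_force: [1.0, -12.6, 13.2]
nose x 172.3299666345375 [  0.96096125 -12.55262875  13.22895848]
wrist red n 520 x 12.0 66.0 [(20, np.float64(45.9)), (26, np.float64(43.1)), (32, np.float64(37.6)), (38, np.float64(35.0)), (44, np.float64(32.6)), (50, np.float64(29.1)), (56, np.float64(26.8))]
top red n 133 x 11.0 65.0 [(20, np.float64(45.9)), (26, np.float64(40.8)), (32, np.float64(37.0)), (38, np.float64(35.4)), (44, np.float64(32.1)), (50, np.float64(29.5)), (56, np.float64(27.2))]
```

```bash

for i in 1 2 ; do python3 -m handwheel '[[0.0003,0,0,0,0,0,0],[0.0006,0,0,0,0,0,0],[0.001,0,0,0,0,0,0],[0.0013,0,0,0,0,0,0],[0.0016,0,0,0,0,0,0],[0.002,0,0,0,0,0,0],[0.002,0,0,0,0,0,0]]' | grep -E 't:|pos|force'
python3 chk.py; done
```

```text
t: 18.57
eef_pos: [508.9, 181.0, 87.1]
eef_rot: [[-0.082, 0.997, 0.002], [0.997, 0.082, -0.003], [-0.003, 0.002, -1.0]]
wrist_force: [0.8, -13.1, 13.1]
nose x 174.1749133562842 [  0.82511364 -13.06381647  13.14583057]
wrist red n 531 x 12.0 65.0 [(20, np.float64(45.8)), (26, np.float64(43.2)), (32, np.float64(37.5)), (38, np.float64(35.0)), (44, np.float64(32.1)), (50, np.float64(29.6)), (56, np.float64(27.3))]
top red n 137 x 11.0 65.0 [(20, np.float64(45.8)), (26, np.float64(39.6)), (32, np.float64(36.0)), (38, np.float64(34.5)), (44, np.float64(31.1)), (50, np.float64(29.2)), (56, np.float64(26.5))]
t: 19.3
eef_pos: [508.8, 182.9, 87.2]
eef_rot: [[-0.082, 0.997, 0.002], [0.997, 0.082, -0.003], [-0.003, 0.002, -1.0]]
wrist_force: [1.0, -14.5, 14.4]
nose x 176.07691645351952 [  1.01823651 -14.46299208  14.42135166]
wrist red n 543 x 12.0 65.0 [(20, np.float64(45.4)), (26, np.float64(43.2)), (32, np.float64(38.0)), (38, np.float64(34.7)), (44, np.float64(32.1)), (50, np.float64(29.5)), (56, np.float64(27.1))]
top red n 136 x 11.0 65.0 [(20, np.float64(45.5)), (26, np.float64(40.2)), (32, np.float64(36.4)), (38, np.float64(34.8)), (44, np.float64(32.3)), (50, np.float64(30.0)), (56, np.float64(27.0))]
```

```bash

for i in 1 2 3; do python3 -m handwheel '[[0.0003,0,0,0,0,0,0],[0.0006,0,0,0,0,0,0],[0.001,0,0,0,0,0,0],[0.001,0,0,0,0,0,0]]' | grep -E 't:|force'
python3 chk.py|cut -c1-170; done
```

```text
t: 19.78
eef_rot: [[-0.082, 0.997, 0.002], [0.997, 0.082, -0.003], [-0.003, 0.002, -1.0]]
wrist_force: [-0.0, -14.9, 14.7]
nose x 177.0491441598391 [ -0.03926339 -14.92958581  14.74866558]
wrist red n 553 x 13.0 65.0 [(20, np.float64(45.7)), (26, np.float64(43.1)), (32, np.float64(37.8)), (38, np.float64(34.7)), (44, np.float64(32.2)), (50, np.float64(29.8)
top red n 138 x 11.0 65.0 [(20, np.float64(46.1)), (26, np.float64(40.6)), (32, np.float64(36.1)), (38, np.float64(35.0)), (44, np.float64(31.5)), (50, np.float64(29.1)),
t: 20.27
eef_rot: [[-0.082, 0.997, 0.002], [0.997, 0.082, -0.003], [-0.003, 0.002, -1.0]]
wrist_force: [1.2, -13.2, 14.1]
nose x 178.0059065519222 [  1.19859647 -13.23696826  14.12336724]
wrist red n 566 x 13.0 62.0 [(20, np.float64(45.5)), (26, np.float64(43.1)), (32, np.float64(37.2)), (38, np.float64(34.6)), (44, np.float64(31.5)), (50, np.float64(28.7)
top red n 135 x 11.0 65.0 [(20, np.float64(45.4)), (26, np.float64(39.9)), (32, np.float64(36.0)), (38, np.float64(33.6)), (44, np.float64(30.5)), (50, np.float64(29.0)),
t: 20.75
eef_rot: [[-0.082, 0.997, 0.002], [0.997, 0.082, -0.003], [-0.003, 0.002, -1.0]]
wrist_force: [-0.1, -14.5, 15.8]
nose x 178.9537965092251 [ -0.08024484 -14.45126438  15.76174871]
wrist red n 1249 x 12.0 59.0 [(20, np.float64(45.2)), (26, np.float64(39.9)), (32, np.float64(34.1)), (38, np.float64(28.8)), (44, np.float64(23.9)), (50, np.float64(18.8
top red n 113 x 11.0 59.0 [(20, np.float64(45.6)), (26, np.float64(38.6)), (32, np.float64(31.3)), (38, np.float64(27.3)), (44, np.float64(22.0)), (50, np.float64(17.2)),
```

```bash
python3 -m handwheel '[[0.0003,0,0,0,0,0,0],[0.0003,0,0,0,0,0,0],[0.0003,0,0,0,0,0,0],[0.0003,0,0,0,0,0,0]]' | grep -E 't:|force'
python3 chk.py
python3 - <<'E'
from h import *
q=ctrl.snapshot('wrist');cv2.imwrite('pics/w7.png',q['image'])
E
```

```text
t: 21.23
eef_rot: [[-0.082, 0.997, 0.002], [0.997, 0.082, -0.003], [-0.003, 0.002, -1.0]]
wrist_force: [0.5, -15.3, 15.8]
nose x 179.2376356370366 [  0.50323392 -15.33773342  15.8051523 ]
wrist red n 1239 x 12.0 59.0 [(20, np.float64(45.3)), (26, np.float64(39.9)), (32, np.float64(33.9)), (38, np.float64(28.7)), (44, np.float64(24.0)), (50, np.float64(19.0)), (56, np.float64(15.3))]
top red n 112 x 11.0 59.0 [(20, np.float64(45.6)), (26, np.float64(38.0)), (32, np.float64(29.8)), (38, np.float64(27.2)), (44, np.float64(23.4)), (50, np.float64(18.1)), (56, np.float64(13.2))]
```

View pics/w7.png

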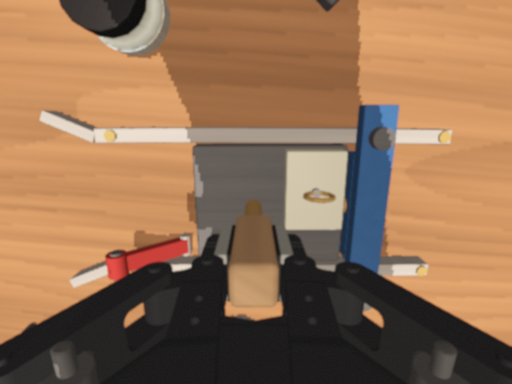

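The catch (120–190, 240–265) is down behind the sled's rear edge at column 195. I'll ease back slightly, then open and rise.

```bash
python3 -m handwheel '[[-0.0005,0,0,0,0,0,0],[-0.001,0,0,0,0,0,0],[-0.0015,0,0,0,0,0,0],[-0.002,0,0,0,0,0,0],[-0.002,0,0,0,0,0,0]]' 20 | grep -E 't:|force'
python3 -m handwheel '[[0,0,0,0,0,0,0.25],[0,0,0,0,0,0,0.35],[0,0,0,0,0,0,0.5],[0,0,0,0,0,0,0.7],[0,0,0,0,0,0,0.9],[0,0,0,0,0,0,1],[0,0,0,0,0,0,1],[0,0,0,0,0,0,1],[0,0,0,0,0,0,1]]'
python3 chk.py
```

```text
t: 21.85
eef_rot: [[-0.083, 0.997, 0.001], [0.997, 0.083, -0.0], [-0.0, 0.001, -1.0]]
wrist_force: [2.4, -3.3, 7.3]
t: 22.6
eef_pos: [507.7, 186.3, 86.3]
eef_rot: [[-0.084, 0.996, -0.0], [0.996, 0.084, 0.0], [0.0, -0.0, -1.0]]
wrist_force: [1.0, 0.2, -0.3]
opening: 85.4
nose x 179.60451854852795 [ 0.95012995  0.16763191 -0.31428438]
wrist red n 400 x 12.0 70.0 [(20, np.float64(47.2)), (26, np.float64(44.6)), (32, np.float64(nan)), (38, np.float64(nan)), (44, np.float64(20.2)), (50, np.float64(18.3)), (56, np.float64(15.4))]
top red n 115 x 11.0 59.0 [(20, np.float64(45.0)), (26, np.float64(36.3)), (32, np.float64(31.4)), (38, np.float64(27.8)), (44, np.float64(22.5)), (50, np.float64(17.7)), (56, np.float64(11.7))]
  return _methods._mean(a, axis=axis, dtype=dtype,
  ret = ret.dtype.type(ret / rcount)
```

Released. Now straight up, then a last check.

```bash
python3 -m handwheel '[[0,0,-0.015,0,0,0,1],[0,0,-0.04,0,0,0,1],[0,0,-0.07,0,0,0,1],[0,0,-0.1,0,0,0,1],[0,0,-0.13,0,0,0,1],[0,0,-0.15,0,0,0,1],[0,0,-0.16,0,0,0,1],[0,0,-0.16,0,0,0,1],[0,0,-0.16,0,0,0,1],[0,0,-0.16,0,0,0,1]]' | grep -E 't:|pos|force'
python3 chk.py 2>/dev/null
python3 - <<'E'
from h import *
u=np.array([-.0841,.9965]);n=np.array([-.9965,-.0841])
W,q=cloud('wrist');cv2.imwrite('pics/w8.png',q['image']);Q=W.reshape(-1,3)
x=(Q[:,:2]-[518.04,74.2])@u;l=(Q[:,:2]-[518.04,74.2])@n
k=(Q[:,2]>11)&(Q[:,2]<20)&(abs(l)<46.5)&(x>62)&(x<176)
I=q['image'].reshape(-1,3);k&=I.max(1)<110
print('plate x',np.percentile(x[k],[.5,99.5]),'lat',np.percentile(l[k],[.5,99.5]))
A=np.c_[x[k],l[k],np.ones(k.sum())];print(np.linalg.lstsq(A,Q[k,2],rcond=None)[0])
k=(Q[:,2]>105)&(Q[:,2]<125)&(abs(l)<30)&(x>80)&(x<140);print('post top',x[k].mean(),l[k].mean(),k.sum())
ctrl.snapshot('top')
for o in('hammer_mid','jar','punch'):print(o,np.round(ctrl.landmark_of(o,'top')[0]['position']))
E
```

```text
t: 23.58
eef_pos: [507.2, 186.1, 244.6]
eef_rot: [[-0.084, 0.996, -0.002], [0.996, 0.084, -0.001], [-0.001, -0.002, -1.0]]
wrist_force: [0.4, 0.2, -0.3]
nose x 179.40696761961334 [ 0.37523258  0.22442379 -0.34935503]
wrist red n 426 x 13.0 58.0 [(20, np.float64(47.4)), (26, np.float64(40.6)), (32, np.float64(34.5)), (38, np.float64(29.5)), (44, np.float64(24.6)), (50, np.float64(19.2)), (56, np.float64(15.5))]
top red n 113 x 11.0 59.0 [(20, np.float64(46.0)), (26, np.float64(38.7)), (32, np.float64(31.8)), (38, np.float64(27.3)), (44, np.float64(22.6)), (50, np.float64(16.7)), (56, np.float64(12.5))]
side red n 78 x 15.0 60.0 [(20, np.float64(45.1)), (26, np.float64(40.5)), (32, np.float64(35.0)), (38, np.float64(nan)), (44, np.float64(nan)), (50, np.float64(16.8)), (56, np.float64(13.2))]
plate x [ 63.47407818 171.45493922] lat [-44.12471833  45.13040405]
[-9.54204218e-04 -1.47483398e-03  1.62287180e+01]
post top 104.92863847436718 2.152865783475327 489
hammer_mid [ 747. -216.    7.]
jar [382.  95.  -2.]
punch [636. 182.  -0.]
```

View pics/w8.png

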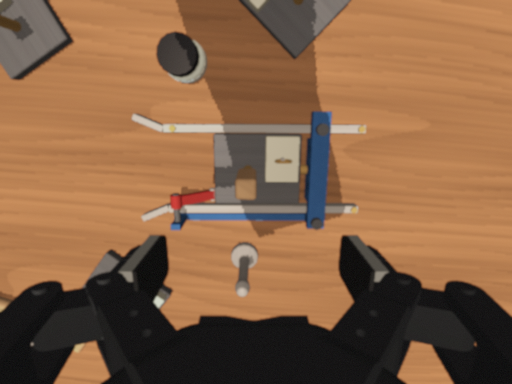

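The sled is locked: the catch is down behind its rear edge, the plate is flat and centred, and the front edge is about 172 mm inside the mouth. The jar, punch and hammer haven't moved. I'm handing it in.

```bash
python3 -c "
from station import ctrl
print(ctrl.close_job())"
```

```text
the job is handed in; nothing more can be done
None
```

The sled is locked in the fixture, and I handed the job in at about 24 s of the 67 s allowed. No verdict was reported.

I gripped the right-most sled by its post and slid it flat into the rails, where its front edge lifted the catch. I then crept it against the spring plunger until the catch dropped, with the front edge about 179 mm in. After that I eased back 2 mm, let go and rose straight up.

**Last checks:**
- **Catch:** it is fully down behind the rear edge. Its slope changed by about 0.29 rad when it dropped and has stayed the same since I let go; the wrist and top cameras agree, and the side camera's few readings fit.
- **Sled:** the plate is flat to about 0.002 rad and 0.5 mm off the centre line. Its front edge is about 172 mm inside the mouth, after springing back roughly 6 mm onto the catch.
- **Forces:** the most the wrist sensor showed at the readings was about 16 N along the push and 16 N downward, bench friction included. The contact force on the fixture itself was not measured. After release the wrist read close to zero.
- **Bystanders:** the hammer, jar and punch are within about 5 mm of where they started, which is as closely as the cameras can tell.

**Small disagreement:** the top of the post measured about 2 mm off the centre line, while the plate measured 0.5 mm. That is within the 2 mm camera calibration and well inside the 8 mm allowed.

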